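Load a used mouthpiece into the sterilising basket with tongs

TASK

Use the tongs to take the used mouthpiece out of the yellow tub without the gripper or arm touching it, and lay it down, without dropping it, in the empty front cradle of the steel sterilising basket. Then put the tongs back on their rest the way they lay, and press the basket's lid fully shut. Leave the nose clip in the tub, the other mouthpiece in its cradle and the sanitiser bottle standing.

Things in the scene. Friction and masses are not known exactly. Their poses are not given: they have to be found in the camera images.
- tongs: sprung steel tongs, 210 mm long, 12 mm high, 100 g, lying on their rest. Origin: centreline, middle of the two blue finger grips (32 long, 16 high, 40 mm across when free), where to pinch them. x to the jaws, y closing direction, z up as they lie. Arms pivot at x = -70 in the bow (ends x = -80); jaws end at x = +130. Spring force 2 N at 40 mm across the grips, 4 N at 37, 8 N at 30
- tongs_jaws (a point): middle between the flat blue jaw pads (32 long, 18 high, 4 thick), 112 mm ahead of the tongs' origin; axes as the tongs'. Jaws are 56 mm apart when free and close 2.6 times as much as the grips: pinched to 37 mm the tongs are held firmly with the jaws 48 mm apart; at 30 mm the jaws hold a 30 mm tube (pinch with 20 N or more); at 19 mm they meet
- tongs_left (a joint): closing angle of each arm of the tongs (both move alike): 0 free and open, about 0.07 on a 30 mm tube, 0.15 shut
- tongs_rest: fixed steel rest: base plate 168 x 62 x 6 mm, two notched uprights across its x axis at x = +78 and -52 mm, notch floors 44 mm above the desk and 70 / 40 mm wide, cheeks up to 60 mm. Origin on the desk below where the tongs' origin belongs: the tongs lie along its x axis, jaws to +x, centreline 50 mm up
- tub: fixed open yellow tub, 170 (x) x 210 (y) x 58 mm high, walls and floor 4 mm; origin at the centre of its underside. Used things lie on its floor
- mouthpiece: used white cardboard mouthpiece tube with a blue band at one end, 30 mm diameter, 62 mm long along its y axis, about 15 g, lying on the tub's floor. Origin on its wall below its middle as it lies at the start: its centre is 15 mm from the origin along its own z axis
- mouthpiece_centre (a point): centre of the used mouthpiece, on its axis; axes as the mouthpiece's
- nose_clip: white sprung nose clip with two blue pads, 44 x 26 x 12 mm (long side along its x axis), origin at the centre of its underside, lying in the tub beside the mouthpiece; it stays there
- basket: fixed steel sterilising basket, tray 150 (x) x 124 (y) mm, walls 20 mm high; origin at the centre of its underside. Two blue V cradles hold mouthpieces lying along the basket's y axis, at x = -34 mm (front, empty) and +34 mm (back, taken); each is two 7 mm wide V supports, 24 mm either side of the middle, tops 18 mm above the desk
- empty_cradle (a point): centre of a mouthpiece correctly seated in the empty front cradle: 26 mm above the desk; axes as the basket's (the mouthpiece lies along y, either end first)
- other_mouthpiece: a like mouthpiece lying along the back cradle, origin on its wall below its middle; it stays there
- other_centre (a point): centre of the other mouthpiece, on its axis: 26 mm above the desk when seated
- basket_lid (a joint): angle of the basket's slotted steel lid about the hinge at the back (+x) of the tray: 0 shut, 1.57 upright; starts open, leaning back. The hinge is stiff: the lid stays where it is left and takes about 2 N at its free edge. The lid is 154 mm from hinge to front edge, 128 mm wide, 30 mm deep
- lid_hinge (a point): middle of the lid's hinge line, 22 mm above the desk; the line runs along the basket's y axis
- lid_tab (a point): middle of the top of the blue lift tab (16 mm out, 44 mm wide, 3 mm thick) at the lid's free edge; with the lid shut it is 162 mm in front of the hinge line and 47 mm above the desk. Axes as the lid's: x from the free edge to the hinge, z out of the lid's top
- sanitiser: pump bottle of hand sanitiser standing behind the work, 61 x 73 x 181 mm, origin at the centre of its underside
There are look-alikes about, which are no part of the job. What is shaped like the mouthpiece but red is not meant.

How it is judged:
By the outcome, as a careful person would: the job done as asked, in the order asked, and still so for the second after the job is handed in, with the robot touching nothing.
It also fails if it takes over 69 s, if anything falls off the work surface, if the arm or the gripper's body presses on something with over 40 N, if the wrist force passes 120 N, or if a joint passes its speed limit or range.

ROBOT

A 6-joint arm with a two-finger parallel gripper is mounted at the origin on a cart in front of the work surface, level with it; the furniture and walls round the work are solid. World frame = base frame: x ahead of the robot, y to its left, z up, the work surface at z = 0. Lengths are in m, angles in degrees, forces in N, time in s.
With the tool pointing down it reaches from about 0.3 to 0.85 m from the base axis. Payload 5.4 kg.
Tool frame: the origin (TCP) lies on the centre line of the jaws, within the pads' length; the fingertips stand 14 mm ahead of it and the grasp point (between the pads) lies 5 mm behind it; z points along the fingers, y is the line along which they close (so a half turn about z gives the same grasp; the last joint's range is limited). The gripper opens to 85 mm and grips with 20 to 120 N. Pads are 22 mm wide; open, the fingers measure 114 mm over their backs; the gripper's body (76 mm by 85 mm) begins 54 mm behind the grasp point. The pads swing forward as they close: fully open they stand 13 mm farther back than shut.
Start: joints at [-82.626, 9.076, 91.501, -0, 79.423, -12.038], TCP at [0.191, -0.542, 0.245] pointing down, gripper open.
Joint ranges: [-166.64, 166.64], [-54.1, 131.32], [10.49, 154.53], [-73.88, 253.88], [9.74, 151.15], [-171.62, 171.62]. Speed limits (degrees/s): [147.25, 147.25, 180, 180, 180, 180].

INTERFACE

Orientations are given as a 3x3 rotation matrix whose columns are the frame's x, y, z axes.
In Python, from station import bot, imaging gives the robot as it stands.
- The arm moves only by the tool jog_arm, never from a script. Its argument "series" is text: rows parted by semicolons, each of 7 numbers parted by spaces: the shift along the world's x, y, z in cm, then the turn, a rotation vector about the world's x, y, z in degrees, then the opening, from -1 (shut) to 1 (fully open). In form: dx dy dz ax ay az fingers; .... A call has exactly 10 rows; each row is the pose to reach, as a shift and turn from the pose commanded when the call began; what a row does not reach only later rows make up. A row lasts 1/10 s, in which the tool goes at most 50 mm and 8.59 degrees, less where a joint would pass 70% of its speed; a pose out of reach is approached as far as the arm can. A call with a gripper value outside its range is refused whole. The fingers move at their own pace and stop on an object; "newtons" is the grip in N (left out, the last holds). Time passes only in rows, so rows that repeat a pose let the fingers close, or fill a call up. It gives the time, the measured TCP pose, the force, the opening and the grip force at its end, in the units of the state.
- bot.get_obs(): the state, without advancing time (a new reading comes with each control period).
- imaging.read_camera(name): name is "scene" or "side" or "wrist"; returns a dict with "image" (400x640x3 uint8, red, green, blue), "z_map" (400x640 float32, m along the optical axis (not along the pixel's ray), 0 where there is no reading), "fx", "fy", "cx", "cy" (pixels), "view" (4x4, takes a point from world to camera coordinates). Camera axes: x right, y up, looking along -z (the intrinsics and any distortion apply to the point x, -y, -z); pixel columns grow to the right and rows downward; lengths in m; the calibration is good to about 2 mm. The wrist camera is an equidistant fisheye: a pixel r from the principal point sees the ray r / f radians off the axis. A picture is of the moment at which its call begins.
- bot.close_job(): hands the job in; it is judged then, once.
The state is a dict: "t": time; "joint_positions": joint angles; "qvel": joint speeds; "joint_efforts": joint torques, N m; "eef_pos": TCP position; "orientation": TCP orientation; "wrist_force": force on the tool from outside, world axes, zero at the start; "moment": the same for the moment, N m; "width": opening from 0.0 (shut) to 1.0 (fully open); "grasp_force": force on a finger pad.
Only numpy, scipy, OpenCV 4.12 (cv2) and the standard library are available. Lean on these libraries where they do the work, as an engineer would, in place of code of your own. Each camera call takes 0.05 s, during which the arm holds its last target. There are 200 camera calls.

## Working session

There is one attempt and no reset: what is moved stays moved. The work goes in short steps, Python scripts to look and compute and a tool call to move; the robot and the scene stay as the last step left them, time stands still between calls to the robot, and variables do not carry over. Pictures are saved under pics/ and viewed, at most 10 in all, crops included, and the job is handed in when it is done.

Besides the shell and the picture viewer there is one more tool, called as a command line: name --argument value ..., lists and objects as JSON in quotes. jog_arm: Moves the arm, as the interface text tells. Its arguments: {"type":"object","properties":{"series":{"type":"string"},"newtons":{"type":"number"}},"required":["series"]}

```bash
ls; mkdir -p pics
cat > h.py <<'E'
import numpy as np, cv2, pickle
from station import bot, imaging
def grab(n):
    c=imaging.read_camera(n); pickle.dump(c,open(f'{n}.pkl','wb')); return c
def cloud(c):
    z=c['z_map']; v,u=np.mgrid[0:z.shape[0],0:z.shape[1]]
    p=np.stack([(u-c['cx'])/c['fx']*z,-(v-c['cy'])/c['fy']*z,-z],-1)
    V=np.array(c['view']); return (p-V[:3,3])@V[:3,:3], z>0
def ray(c,u,v,zp):
    V=np.array(c['view']);R=V[:3,:3]; o=-R.T@V[:3,3]
    d=R.T@np.array([(u-c['cx'])/c['fx'],-(v-c['cy'])/c['fy'],-1]); return o+d*(zp-o[2])/d[2]
E
python3 - <<'E'
from h import *
s=grab('scene');d=grab('side')
cv2.imwrite('pics/a.png',s['image'][...,::-1]);cv2.imwrite('pics/b.png',d['image'][...,::-1])
for c in(s,d): print(c['fx'],c['fy'],c['cx'],c['cy'],np.round(c['view'],3).tolist(),[k for k in c if k not in('image','z_map')])
print(bot.get_obs())
E
```

```text
pics
410.92850479139395 410.92850479139395 328.876816739062 201.52502010004378 [[0.909, 0.417, -0.015, -0.486], [-0.292, 0.661, 0.691, 0.15], [0.298, -0.623, 0.723, -1.369], [0.0, 0.0, 0.0, 1.0]] ['fx', 'fy', 'cx', 'cy', 'view']
519.6636135535495 519.6636135535495 323.95492634501085 199.12431041914292 [[-0.829, -0.559, -0.0, 0.416], [0.344, -0.512, 0.787, -0.273], [-0.44, 0.653, 0.617, -1.142], [0.0, 0.0, 0.0, 1.0]] ['fx', 'fy', 'cx', 'cy', 'view']
{'t': 0.1, 'joint_positions': array([-8.26271001e+01,  9.10955493e+00,  9.15640600e+01,  8.74208950e-04,
        7.94226988e+01, -1.20385855e+01]), 'qvel': array([ 0.09914278, -0.03468753, -0.11065373,  0.03012078,  0.01544373,
        0.10509986]), 'joint_efforts': array([-7.99938771e-04, -3.96990108e+01, -3.32337892e+01, -3.62487763e-04,
        4.16363269e-03, -9.61947364e-06]), 'eef_pos': array([ 0.19101206, -0.54180841,  0.24441813]), 'orientation': array([[ 9.43157027e-01,  3.32347383e-01, -2.00841105e-04],
       [ 3.32347243e-01, -9.43155621e-01,  1.66901654e-03],
       [ 3.65268861e-04, -1.64089366e-03, -9.99998587e-01]]), 'wrist_force': array([ 0.98461682, -0.88469702, -0.12548607]), 'moment': array([ 0.0106677 , -0.01194849, -0.04425302]), 'grasp_force': 0.0, 'width': 1.0027064903652254}
```

View pics/a.png

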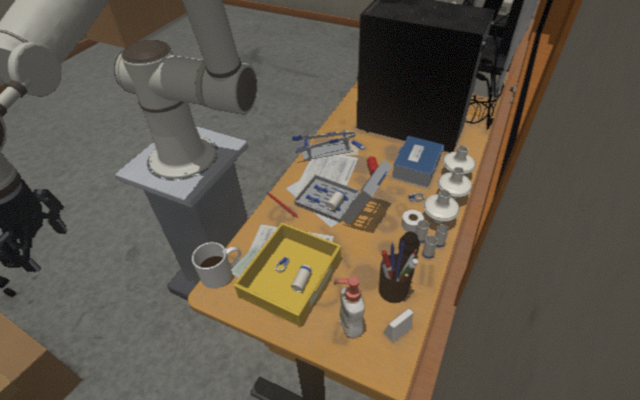

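View pics/b.png

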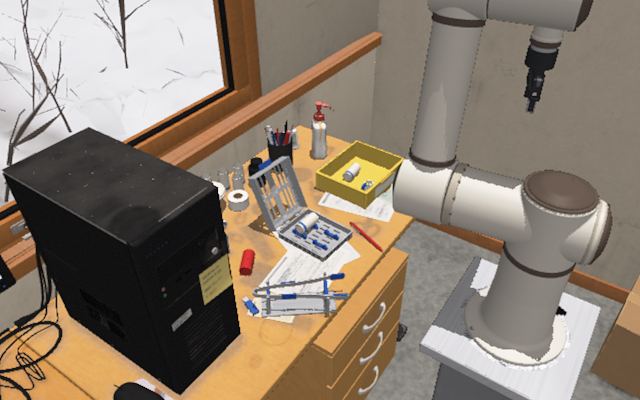

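The scene view shows the tub around (290,272), the basket at (330,200) with its lid leaning back at (368,195), and the tongs at (325,142). In the side view the tub is at (362,172), the basket at (312,238) and the tongs at (300,290). I'll zoom in next.

Run:
```python
from h import *
s=pickle.load(open('scene.pkl','rb'));d=pickle.load(open('side.pkl','rb'))
def crop(c,u0,v0,w,h,W,H): return cv2.resize(c['image'][v0:v0+h,u0:u0+w,::-1],(W,H),interpolation=cv2.INTER_CUBIC)
A=crop(s,230,215,120,112,400,300);B=crop(s,280,120,120,112,400,300)
C=crop(d,245,140,160,120,400,300);D=crop(d,230,245,130,98,400,300)
cv2.imwrite('pics/c.png',np.vstack([np.hstack([A,B]),np.hstack([C,D])]))
for n,c,uv in[('s',s,[(302,277),(281,265),(337,200),(320,196),(377,178),(325,140),(351,310),(290,300)]),('d',d,[(352,172),(366,186),(307,222),(325,236),(285,200),(300,278),(300,296),(319,140)])]:
    P,m=cloud(c)
    for u,v in uv: print(n,u,v,P[v,u].round(3))
```

```text
s 302 277 [ 0.592 -0.278  0.035]
s 281 265 [ 0.515 -0.251  0.005]
s 337 200 [ 0.565 -0.009  0.037]
s 320 196 [0.501 0.011 0.008]
s 377 178 [ 0.675 -0.004  0.16 ]
s 325 140 [ 0.396  0.271 -0.001]
s 351 310 [ 0.749 -0.352  0.114]
s 290 300 [ 0.585 -0.332  0.007]
d 352 172 [ 0.574 -0.256  0.032]
d 366 186 [ 0.514 -0.238  0.016]
d 307 222 [0.548 0.011 0.039]
d 325 236 [ 0.501 -0.004  0.002]
d 285 200 [ 0.643 -0.021  0.049]
d 300 278 [ 0.469  0.151 -0.001]
d 300 296 [0.408 0.233 0.051]
d 319 140 [ 0.722 -0.299  0.07 ]
```

View pics/c.png

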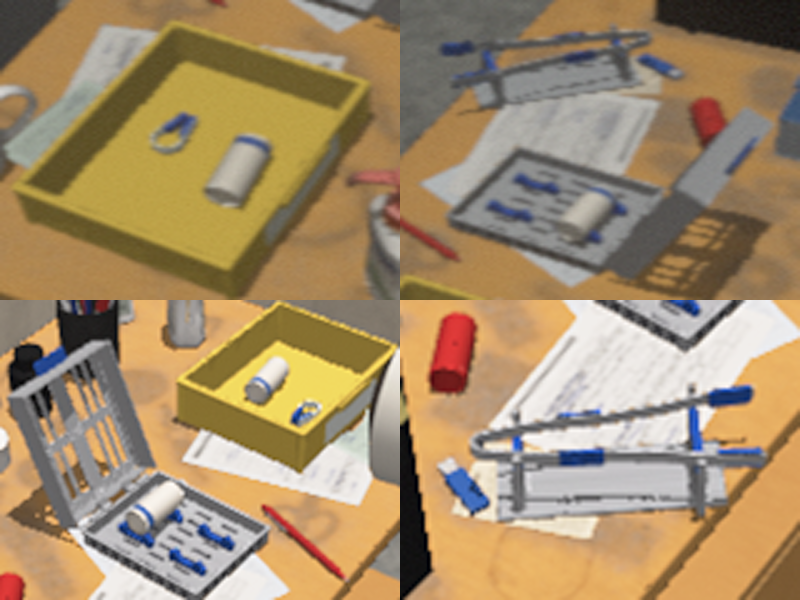

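The crops show the tongs' jaws pointing to the desk edge and the bow to +x. The used mouthpiece lies in the tub with its blue band at the far end and the nose clip beside it. The front cradle is empty, and the lid leans back with its tab on top. Next I'll cluster the coloured points in both views.

```bash
cat >> h.py <<'E'
def masks(c):
    hsv=cv2.cvtColor(c['image'],cv2.COLOR_RGB2HSV)
    return dict(blue=cv2.inRange(hsv,(105,110,40),(125,255,255)),yellow=cv2.inRange(hsv,(22,140,60),(32,255,255)),
      white=cv2.inRange(hsv,(0,0,125),(179,45,255)))
E
python3 - <<'E'
from h import *
for n in('scene','side'):
    c=pickle.load(open(n+'.pkl','rb'));P,m=cloud(c);M=masks(c)
    for col in('blue','white','yellow'):
        k=M[col]>0
        k&=m&(P[...,0]>.25)&(P[...,0]<.82)&(abs(P[...,1])<.45)&(P[...,2]<.25)&(P[...,2]>.006 if col!='yellow' else P[...,2]>.045)
        L,lab,st,cen=cv2.connectedComponentsWithStats(k.astype(np.uint8),connectivity=8)
        for i in range(1,L):
            if st[i,4]<5: continue
            Q=P[lab==i]; w,V=np.linalg.eigh(np.cov(Q.T)) 
            print(n,col,st[i,4],cen[i].round(1),'med',np.median(Q,0).round(3),'min',Q.min(0).round(3),'max',Q.max(0).round(3),'ax',V[:,2].round(2),(w[2]**.5*3.46*1000).round(0))
E
```

```text
scene blue 15 [296.1 137.5] med [0.334 0.182 0.053] min [0.328 0.177 0.048] max [0.342 0.189 0.06 ] ax [-0.77 -0.62  0.11] 20.0
scene blue 812 [420.2 153.9] med [0.738 0.256 0.06 ] min [0.67  0.182 0.037] max [0.779 0.361 0.066] ax [ 0.05 -1.    0.01] 161.0
scene blue 11 [306.2 142.3] med [0.371 0.183 0.045] min [0.361 0.17  0.042] max [0.38  0.194 0.047] ax [-0.6   0.8  -0.09] 35.0
scene blue 18 [356.7 143.6] med [0.509 0.285 0.009] min [0.492 0.272 0.007] max [0.521 0.293 0.011] ax [-0.86  0.5  -0.01] 37.0
scene blue 19 [320.3 188.2] med [0.488 0.035 0.015] min [0.475 0.031 0.01 ] max [0.509 0.039 0.021] ax [-1.    0.02  0.03] 40.0
scene blue 20 [312.6 198.4] med [ 0.486 -0.013  0.015] min [ 0.47  -0.017  0.009] max [ 0.508 -0.009  0.021] ax [-1.    0.03  0.04] 42.0
scene white 215 [327.9 149.8] med [0.432 0.217 0.008] min [0.379 0.163 0.006] max [0.489 0.28  0.012] ax [-0.76 -0.65 -0.  ] 116.0
scene white 12 [349.9 148.2] med [0.497 0.251 0.008] min [0.486 0.238 0.006] max [0.506 0.27  0.01 ] ax [-0.44  0.9   0.04] 39.0
scene white 179 [415.5 153. ] med [0.715 0.253 0.06 ] min [0.
[... 11045 characters left out ...]
ax [0.361 0.197 0.009] ax [-0.34  0.94  0.  ] 15.0
side white 18 [279.1 310.2] med [0.446 0.262 0.007] min [0.438 0.255 0.006] max [0.455 0.272 0.009] ax [-0.66  0.75 -0.02] 25.0
side white 13 [286.8 306.8] med [0.437 0.246 0.007] min [0.429 0.241 0.006] max [0.446 0.249 0.009] ax [-0.91 -0.41 -0.02] 19.0
side white 7 [322.  309.6] med [0.368 0.208 0.007] min [0.363 0.2   0.006] max [0.37  0.212 0.008] ax [-0.18  0.98 -0.08] 16.0
side white 7 [262.6 312.7] med [0.473 0.288 0.007] min [0.467 0.286 0.007] max [0.476 0.291 0.007] ax [-0.99 -0.13 -0.08] 11.0
side yellow 816 [359.2 167.5] med [ 0.554 -0.259  0.055] min [ 0.462 -0.383  0.045] max [ 0.648 -0.154  0.063] ax [ 0.07 -1.   -0.  ] 292.0
```

jog_arm --series "1.4 4 1 0 0 1 1;2.8 8 2 0 0 2 1;4.2 12 3 0 0 3 1;5.6 16 4 0 0 4 1;7 20 5 0 0 5 1;8.4 24 6 0 0 6 1;9.8 28 7 0 0 7 1;11.2 32 8 0 0 8 1;12.6 36 9 0 0 9 1;14 39 10 0 0 10 1" --newtons 30

```text
t: 1.1
eef_pos: [0.3311, -0.1501, 0.3455]
orientation: [[0.87, 0.492, 0.0], [0.492, -0.87, 0.0], [0.0, 0.0, -1.0]]
wrist_force: [0.3, -0.1, -0.2]
width: 0.997
grasp_force: 0.0
```

Run:
```python
from h import *
w=grab('wrist');o=bot.get_obs();pickle.dump(o,open('o1.pkl','wb'))
pickle.dump(w,open('w1.pkl','wb'))
cv2.imwrite('pics/w1.png',w['image'][...,::-1])
V=w['view'];R=V[:3,:3];print('cam',(-R.T@V[:3,3]).round(3),R.round(2).tolist(),w['fx'],w['cx'],w['cy'],[k for k in w]);print(o['eef_pos'],o['joint_positions'].round(1),o['t'])
```

```text
cam [ 0.392 -0.115  0.475] [[0.49, -0.87, 0.0], [0.84, 0.47, -0.28], [0.24, 0.14, 0.96]] 309.70691628693146 325.4992800813354 196.878342701988 ['image', 'z_map', 'fx', 'fy', 'cx', 'cy', 'view']
[ 0.33309006 -0.14735904  0.34747462] [-43.3 -27.6 112.4   0.2  95.   17. ] 1.15
```

View pics/w1.png

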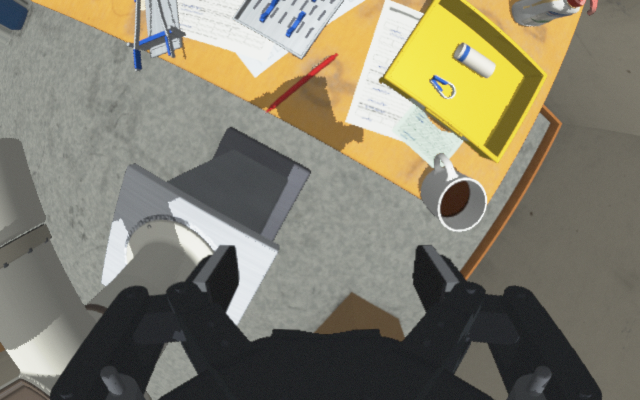

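The wrist view shows the mouthpiece at (475,60), the nose clip at (442,87), the cradle supports at (270,12) and (295,22), and the tongs' jaws at (137,55) and (177,40).

jog_arm --series "1.1 4 0 0 0 1 1;2.2 8 0 0 0 2 1;3.3 12 0 0 0 3 1;4.4 16 -1 0 0 4 1;5.5 20 -3 0 0 5 1;6.6 24 -5 0 0 6 1;7.7 28 -7 0 0 7 1;8.8 32 -9 0 0 8 1;9.8 35 -11 0 0 9 1;10.5 37.5 -13 0 0 9 1"

```text
t: 2.15
eef_pos: [0.436, 0.2244, 0.2139]
orientation: [[0.782, 0.623, -0.001], [0.623, -0.782, -0.0], [-0.001, -0.0, -1.0]]
wrist_force: [-0.1, -0.1, 0.0]
width: 1.0
grasp_force: 0.0
```

```bash
cat >> h.py <<'E'
def wray(c,u,v,zp):  # fisheye
    V=np.array(c['view']);R=V[:3,:3]; o=-R.T@V[:3,3]
    u=np.asarray(u,float);v=np.asarray(v,float)
    a=(u-c['cx'])/c['fx'];b=(v-c['cy'])/c['fy'];r=np.hypot(a,b)+1e-9;k=np.tan(r)/r
    d=np.stack([a*k,-b*k,-np.ones_like(a)],-1)@R
    return (o+d*((zp-o[2])/d[...,2])[...,None])
def wcloud(c):
    z=c['z_map'];v,u=np.mgrid[0:z.shape[0],0:z.shape[1]]
    a=(u-c['cx'])/c['fx'];b=(v-c['cy'])/c['fy'];r=np.hypot(a,b)+1e-9;k=np.tan(r)/r
    V=np.array(c['view']);return (np.stack([a*k*z,-b*k*z,-z],-1)-V[:3,3])@V[:3,:3], z>0
def comps(k,P,lim=20):
    L,lab,st,cen=cv2.connectedComponentsWithStats(k.astype(np.uint8),connectivity=8)
    for i in range(1,L):
        if st[i,4]<lim: continue
        Q=P[lab==i];w,V=np.linalg.eigh(np.cov(Q[:,:2].T));a=V[:,1]*np.sign(V[np.argmax(abs(V[:,1])),1])
        print(st[i,4],cen[i].round(1),'med',np.median(Q,0).round(4),'mid',((Q.min(0)+Q.max(0))/2).round(4),'ang',np.degrees(np.arctan2(a[1],a[0])).round(1),'max z',np.percentile(Q[:,2],95).round(4))
E
python3 - <<'E'
from h import *
w2=grab('wrist');pickle.dump(w2,open('w2.pkl','wb'));cv2.imwrite('pics/w2.png',w2['image'][...,::-1])
w1=pickle.load(open('w1.pkl','rb'))
P,m=wcloud(w1);M=masks(w1)
print('w1 desk z',P[60,340].round(4))
A=m&(P[...,2]>.006)&(P[...,2]<.08)
tub=A&(P[...,1]<-.18)&(P[...,1]>-.36)&(P[...,0]>.5)&(P[...,0]<.63)
print('tub things');comps(tub&(M['yellow']==0)&(P[...,2]<.045)&(P[...,2]>.012),P)
# mouthpiece: upper half points, fit axis
T=tub&(M['yellow']==0)&(P[...,0]>.555)&(P[...,2]<.045)&(P[...,2]>.022)
Q=P[T];(c,s,a)=cv2.minAreaRect((Q[:,:2]*1000).astype(np.float32));print('mp rect',c,s,a,'ztop',np.percentile(Q[:,2],97))
print('blue');comps(A&(M['blue']>0)&(P[...,0]>.25)&(P[...,0]<.7),P)
print('yellow');Y=m&(M['yellow']>0)&(P[...,2]>.05)&(P[...,2]<.066);Q=P[Y];print(cv2.minAreaRect((Q[:,:2]*1000).astype(np.float32)))
P,m=wcloud(w2);M=masks(w2);A=m&(P[...,2]>.02)&(P[...,2]<.09)
print('w2 blue');comps(A&(M['blue']>0)&(P[...,0]>.25)&(P[...,0]<.7),P)
print(bot.get_obs()['eef_pos'],bot.get_obs()['joint_positions'].round(1))
E
```

```text
w1 desk z [ 0.4708 -0.0958 -0.0007]
tub things
688 [475.6  60.7] med [ 0.5807 -0.2707  0.0322] mid [ 0.5844 -0.2721  0.0243] ang 93.5 max z 0.035
184 [441.5  85.1] med [ 0.5188 -0.2446  0.0157] mid [ 0.5176 -0.2504  0.015 ] ang 86.2 max z 0.0171
mp rect (584.9006958007812, -272.112060546875) (29.497737884521484, 63.463191986083984) 4.653957843780518 ztop 0.03535585172274063
blue
121 [268.2  10. ] med [0.4879 0.0367 0.0133] mid [0.4884 0.0372 0.0147] ang -4.3 max z 0.0194
130 [295.   23.8] med [ 0.4865 -0.0107  0.0142] mid [ 0.4866 -0.0104  0.0145] ang -4.0 max z 0.0203
165 [155.7  39.5] med [0.3746 0.173  0.0447] mid [0.373  0.163  0.0376] ang 100.0 max z 0.0603
62 [464.9  53.4] med [ 0.5793 -0.2497  0.0331] mid [ 0.5817 -0.2493  0.0294] ang 3.7 max z 0.0348
121 [136.6  58.9] med [0.3358 0.182  0.0549] mid [0.3356 0.1831 0.0531] ang 36.8 max z 0.0603
75 [438.2  81.6] med [ 0.5226 -0.239   0.0161] mid [ 0.5193 -0.2402  0.0137] ang 82.2 max z 0.0171
yellow
((553.9793090820312, -270.43939208984375), (217.5927276611328, 182.46719360351562), 87.55208587646484)
w2 blue
1049 [493.   15.1] m
[... 216 characters left out ...]
d [0.4868 0.2492 0.0447] ang 47.1 max z 0.0459
92 [341.9 175. ] med [0.453  0.2181 0.0584] mid [0.4529 0.2189 0.0552] ang 40.2 max z 0.0594
72 [302.3 174.4] med [0.4313 0.2489 0.0584] mid [0.4294 0.2474 0.0585] ang 38.9 max z 0.0597
79 [518.5 208.4] med [0.5542 0.0251 0.0399] mid [0.5556 0.0246 0.0366] ang -5.4 max z 0.042
281 [324.7 249.9] med [0.3773 0.179  0.0446] mid [0.3761 0.1783 0.0429] ang 130.0 max z 0.0458
106 [297.5 277.5] med [0.3375 0.1844 0.0591] mid [0.3363 0.1844 0.0523] ang 36.2 max z 0.0606
84 [353.2 278.6] med [0.374  0.1384 0.0594] mid [0.374 0.138 0.056] ang 43.5 max z 0.0605
[0.43450051 0.22619274 0.21016461] [ 1.33e+01 -1.80e+00  1.07e+02  1.00e-01  7.52e+01  6.47e+01]
```

View pics/w2.png

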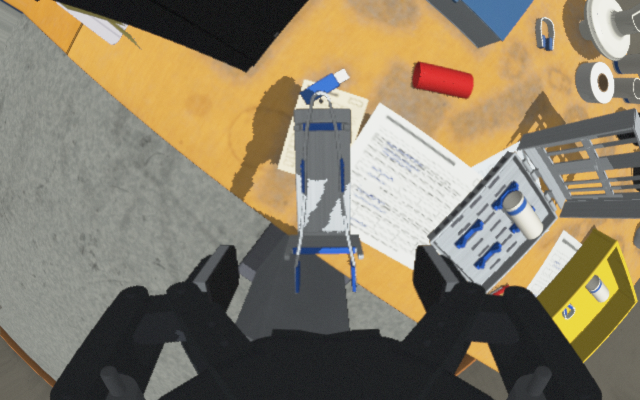

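The wrist view shows the grips at (302,174) and (342,175) and the jaws at (297,277) and (353,278), all lined up with the gripper. Now I'll descend and pinch.

jog_arm --series "0.5 0.8 -3 0 0 0.8 1;0.5 1 -6 0 0 0.8 1;0.5 1 -9 0 0 0.8 1;0.5 1 -12 0 0 0.8 1;0.5 1 -14.5 0 0 0.8 1;0.5 1 -16 0 0 0.8 1;0.5 1 -17 0 0 0.8 1;0.5 1 -17 0 0 0.8 0.3;0.5 1 -17 0 0 0.8 -0.1;0.5 1 -17 0 0 0.8 -0.13" --newtons 30

```text
t: 3.2
eef_pos: [0.442, 0.2329, 0.0464]
orientation: [[0.775, 0.632, 0.002], [0.632, -0.775, 0.001], [0.002, 0.001, -1.0]]
wrist_force: [0.0, -0.4, -0.2]
width: 0.514
grasp_force: 0.0
```

jog_arm --series "0 0 0 0 0 0 -0.13;0 0 0 0 0 0 -0.13;0 0 0 0 0 0 -0.13;0 0 0 0 0 0 -0.13;0 0 0 0 0 0 -0.13;0 0 0 0 0 0 -0.13;0 0 0.5 0 0 0 -0.13;0 0 1 0 0 0 -0.13;0 0 1.5 0 0 0 -0.13;0 0 2 0 0 0 -0.13"

```text
t: 4.2
eef_pos: [0.4409, 0.2327, 0.0657]
orientation: [[0.775, 0.632, -0.0], [0.632, -0.775, 0.0], [-0.0, -0.0, -1.0]]
wrist_force: [0.4, -0.3, -1.8]
width: 0.439
grasp_force: 3.6
```

Run:
```python
from h import *
w=grab('wrist');P,m=wcloud(w);M=masks(w);A=m&(P[...,2]>.02)&(P[...,2]<.12)
comps(A&(M['blue']>0)&(P[...,0]>.25)&(P[...,0]<.5)&(P[...,1]>.1),P)
o=bot.get_obs();print(o['t'],o['eef_pos'],o['width'],o['grasp_force'])
s=grab('side');cv2.imwrite('pics/d.png',np.hstack([cv2.resize(w['image'][60:310,200:450,::-1],(400,400)),cv2.resize(s['image'][200:330,220:350,::-1],(400,400))]))
```

```text
719 [324.2 160. ] med [0.4759 0.2625 0.0447] mid [0.4758 0.2619 0.0549] ang 129.4 max z 0.0457
75 [360.3 159.1] med [0.4875 0.2492 0.0445] mid [0.4875 0.2489 0.0446] ang 46.0 max z 0.0457
439 [286.3 274.5] med [0.4308 0.2472 0.0774] mid [0.4292 0.2459 0.0723] ang 39.7 max z 0.0783
432 [364.6 272.7] med [0.4532 0.2209 0.0773] mid [0.4513 0.2196 0.07  ] ang 39.9 max z 0.0782
4.25 [0.44160478 0.23286488 0.06650529] 0.4349179332694402 3.630927689373493
```

View pics/d.png

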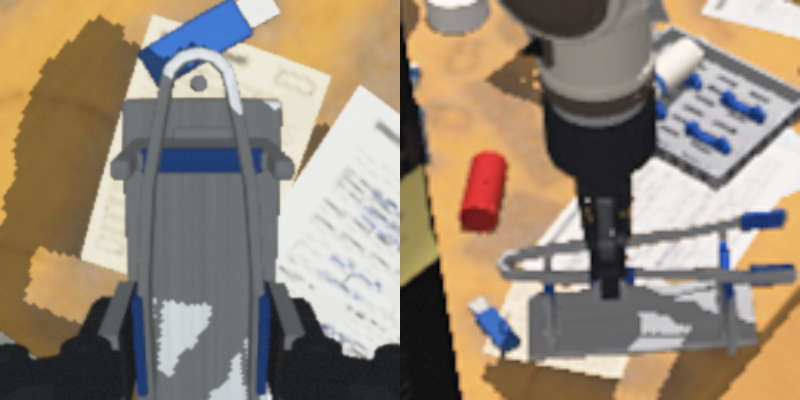

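The tongs are pinched and raised 2 cm off the rest (left crop: grips between the pads). Next I'll carry them to the tub.

jog_arm --series "0 0 3 0 0 0 -0.16;0 0 7 0 0 0 -0.16;0 0 11 0 0 0 -0.16;0 0 15 0 0 0 -0.16;1 -3 18 0 0 5 -0.16;2 -6.5 18 0 0 10 -0.16;3 -10 18 0 0 15 -0.16;4 -13.5 18 0 0 20 -0.16;5 -17 18 0 0 25 -0.16;6 -20.5 18 0 0 30 -0.16"

```text
t: 5.3
eef_pos: [0.5011, 0.0263, 0.2451]
orientation: [[0.352, 0.936, -0.0], [0.936, -0.352, 0.0], [0.0, -0.0, -1.0]]
wrist_force: [1.3, 1.2, -1.3]
width: 0.422
grasp_force: 4.6
```

jog_arm --series "1.2 -3.2 0 0 0 4 -0.16;2.4 -6.4 0 0 0 8 -0.16;3.6 -9.6 0 0 0 12 -0.16;4.8 -12.8 0 0 0 16 -0.16;6 -16 0 0 0 20 -0.16;7 -19 0 0 0 23 -0.16;7.9 -21.8 0 0 0 25 -0.16;7.9 -21.8 0 0 0 25 -0.16;7.9 -21.8 0 0 0 25 -0.16;7.9 -21.8 0 0 0 25 -0.16"

```text
t: 6.3
eef_pos: [0.5798, -0.1894, 0.245]
orientation: [[-0.074, 0.997, -0.001], [0.997, 0.074, 0.001], [0.001, -0.001, -1.0]]
wrist_force: [-0.5, 0.5, -1.3]
width: 0.423
grasp_force: 4.6
```

jog_arm --series "0 0 0 7 0.5 0 -0.16;0 0 0 14 1 0 -0.16;0 0 0 21 1.5 0 -0.16;0 0 0 28 2 0 -0.16;0 0 0 35 2.6 0 -0.16;0 0 -1 40 2.9 0 -0.16;0 0 -2 44.9 3.3 0 -0.16;0 0 -3 44.9 3.3 0 -0.16;0 0 -3.5 44.9 3.3 0 -0.16;0 0 -3.5 44.9 3.3 0 -0.16"

```text
t: 7.3
eef_pos: [0.5801, -0.1892, 0.2103]
orientation: [[-0.053, 0.997, -0.053], [0.706, 0.075, 0.705], [0.707, -0.0, -0.708]]
wrist_force: [-0.7, 0.3, -0.5]
width: 0.422
grasp_force: 4.4
```

```bash
cat > jaws.py <<'E'
from h import *
import sys
o=bot.get_obs();R=o['orientation'];print(o['t'],o['eef_pos'].round(4),R.round(3).tolist(),o['width'].round(3),round(float(o['grasp_force']),1),o['joint_positions'].round(0))
pj=o['eef_pos']+R@np.array([-.112,0,-.005]);print('pred jaws',pj.round(4))
for n in('scene','side','wrist'):
    c=grab(n);P,m=(wcloud if n=='wrist' else cloud)(c);M=masks(c);print(n)
    comps(m&(M['blue']>0)&(np.linalg.norm(P-pj,axis=-1)<.06),P,5)
E
python3 jaws.py
```

```text
Traceback (most recent call last):
  File "jaws.py", line 3, in <module>
    o=bot.get_obs();R=o['orientation'];print(o['t'],o['eef_pos'].round(4),R.round(3).tolist(),o['width'].round(3),round(float(o['grasp_force']),1),o['joint_positions'].round(0))
                                                                                              ^^^^^^^^^^^^^^^^
AttributeError: 'float' object has no attribute 'round'
```

```bash
sed -i "s/o\['width'\].round(3)/round(o['width'],3)/" jaws.py; python3 jaws.py
python3 - <<'E'
from h import *
s=pickle.load(open('scene.pkl','rb'));d=pickle.load(open('wrist.pkl','rb'))
cv2.imwrite('pics/e.png',np.hstack([cv2.resize(s['image'][170:330,220:380,::-1],(400,400)),cv2.resize(d['image'][0:330,100:500,::-1],(400,330)) if 0 else cv2.resize(d['image'][:,120:520,::-1],(400,400))]))
E
```

```text
7.3 [ 0.5801 -0.1892  0.2103] [[-0.053, 0.997, -0.053], [0.706, 0.075, 0.705], [0.707, -0.0, -0.708]] 0.422 4.4 [-43.  35.  72.  30. 107. -47.]
pred jaws [ 0.5863 -0.2718  0.1347]
scene
side
13 [344.5 137.7] med [ 0.6096 -0.2688  0.1322] mid [ 0.6093 -0.2662  0.133 ] ang 101.3 max z 0.1415
wrist
```

View pics/e.png

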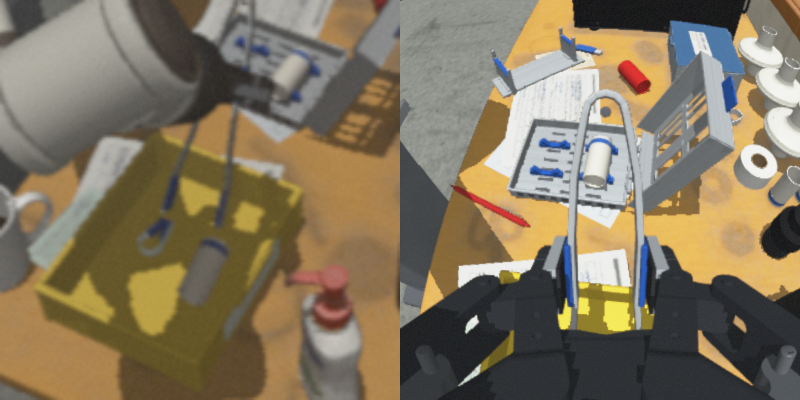

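The left crop shows the tongs' jaws hanging over the tub at about (172,190) and (222,205), just above the mouthpiece at (207,270). I'll check both pads against the prediction.

Run:
```python
from h import *
c=pickle.load(open('scene.pkl','rb'));P,m=cloud(c);hsv=cv2.cvtColor(c['image'],cv2.COLOR_RGB2HSV)
k=m&(np.linalg.norm(P-[.586,-.272,.135],axis=-1)<.05)&(hsv[...,0]>95)&(hsv[...,0]<130)&(hsv[...,1]>60)
comps(k,P,5)
c=pickle.load(open('wrist.pkl','rb'));P,m=wcloud(c)
k=m&(P[...,2]>.02)&(P[...,2]<.0225)&(P[...,0]>.44)&(P[...,0]<.62)&(abs(P[...,1]-.01)<.08)
print('walls',cv2.minAreaRect((P[k][:,:2]*1000).astype(np.float32)))
M=masks(c);comps(m&(M['blue']>0)&(P[...,2]>.005)&(P[...,2]<.045)&(P[...,0]>.44)&(P[...,0]<.62)&(abs(P[...,1])<.08),P)
```

```text
21 [287.8 247. ] med [ 0.5624 -0.2765  0.1375] mid [ 0.5623 -0.277   0.1376] ang 92.8 max z 0.1458
walls ((535.1551513671875, 10.0565185546875), (130.2751007080078, 179.19473266601562), 85.94134521484375)
190 [274.2 144. ] med [0.4904 0.0357 0.0124] mid [0.4907 0.0388 0.0131] ang -3.9 max z 0.0199
127 [323.7 144.8] med [0.564  0.0278 0.0329] mid [0.5585 0.0281 0.0248] ang -1.0 max z 0.0413
211 [265.8 171.6] med [ 0.4873 -0.0119  0.0129] mid [ 0.4874 -0.0092  0.0131] ang -4.0 max z 0.0196
22 [300.2 175.9] med [ 0.5344 -0.0162  0.0143] mid [ 0.5349 -0.0144  0.0138] ang 100.9 max z 0.0186
47 [329.4 178.9] med [ 0.5725 -0.0186  0.0147] mid [ 0.5735 -0.0167  0.0137] ang 26.0 max z 0.0204
```

jog_arm --series "0 0 -2 0 0 0 -0.16;0 0 -4 0 0 0 -0.16;0 0 -6 0 0 0 -0.16;0 0 -7.5 0 0 0 -0.16;0 0 -8.7 0 0 0 -0.16;0 0 -9.6 0 0 0 -0.16;0 0 -10.3 0 0 0 -0.16;0 0 -10.8 0 0 0 -0.16;0 0 -11 0 0 0 -0.16;0 0 -11 0 0 0 -0.16"

```text
t: 8.45
eef_pos: [0.5802, -0.1904, 0.1004]
orientation: [[-0.052, 0.997, -0.052], [0.705, 0.073, 0.705], [0.707, 0.0, -0.707]]
wrist_force: [0.1, -0.4, -0.4]
width: 0.416
grasp_force: 4.4
```

jog_arm --series "0 0 0 0 0 0 -0.2;0 0 0 0 0 0 -0.25;0 0 0 0 0 0 -0.3;0 0 0 0 0 0 -0.4;0 0 0 0 0 0 -0.5;0 0 0 0 0 0 -0.6;0 0 0 0 0 0 -0.6;0 0 0 0 0 0 -0.6;0 0 0 0 0 0 -0.6;0 0 0 0 0 0 -0.6" --newtons 35

```text
t: 9.45
eef_pos: [0.5801, -0.1902, 0.1004]
orientation: [[-0.052, 0.997, -0.052], [0.705, 0.073, 0.706], [0.708, 0.0, -0.707]]
wrist_force: [0.1, 0.7, 0.9]
width: 0.342
grasp_force: 35.6
```

jog_arm --series "0 0 0.3 0 0 0 -0.6;0 0 0.7 0 0 0 -0.6;0 0 1.2 0 0 0 -0.6;0 0 2 0 0 0 -0.6;0 0 3 0 0 0 -0.6;0 0 4 0 0 0 -0.6;0 0 5 0 0 0 -0.6;0 0 6 0 0 0 -0.6;0 0 7 0 0 0 -0.6;0 0 7 0 0 0 -0.6"

```text
t: 10.45
eef_pos: [0.5808, -0.1909, 0.1723]
orientation: [[-0.054, 0.997, -0.05], [0.706, 0.073, 0.704], [0.706, 0.003, -0.708]]
wrist_force: [-0.4, -0.2, -1.1]
width: 0.345
grasp_force: 35.6
```

```bash
python3 jaws.py
python3 - <<'E'
from h import *
s=pickle.load(open('scene.pkl','rb'));d=pickle.load(open('side.pkl','rb'))
cv2.imwrite('pics/f.png',np.hstack([cv2.resize(s['image'][200:330,220:350,::-1],(400,400)),cv2.resize(d['image'][100:220,290:410,::-1],(400,400))]))
for n,c in(('scene',s),('side',d)):
    P,m=cloud(c);hsv=cv2.cvtColor(c['image'],cv2.COLOR_RGB2HSV)
    pj=np.array([.586,-.272,.095])
    k=m&(np.linalg.norm(P-pj,axis=-1)<.05)&(P[...,2]>.065)
    print(n);comps(k&(hsv[...,1]<60)&(hsv[...,2]>90),P);comps(k&(hsv[...,0]>95)&(hsv[...,0]<130)&(hsv[...,1]>60),P,5)
E
```

```text
10.45 [ 0.5808 -0.1909  0.1723] [[-0.054, 0.997, -0.05], [0.706, 0.073, 0.704], [0.706, 0.003, -0.708]] 0.345 35.6 [-43.  38.  73.  30. 104. -49.]
pred jaws [ 0.5871 -0.2735  0.0968]
scene
side
6 [345.8 149. ] med [ 0.6022 -0.2646  0.0988] mid [ 0.6021 -0.2628  0.0969] ang 87.2 max z 0.1007
wrist
scene
238 [297.9 263.4] med [ 0.5894 -0.2885  0.1038] mid [ 0.5888 -0.2789  0.0937] ang 89.9 max z 0.1075
8 [303.6 249.9] med [ 0.5869 -0.2494  0.106 ] mid [ 0.5862 -0.2495  0.1062] ang -2.1 max z 0.1075
13 [292.8 256.2] med [ 0.5704 -0.2739  0.1034] mid [ 0.5702 -0.2733  0.1018] ang 95.6 max z 0.1079
6 [304.7 265.5] med [ 0.6049 -0.2811  0.0952] mid [ 0.6053 -0.2821  0.0965] ang 92.3 max z 0.1019
side
163 [351.7 152. ] med [ 0.5808 -0.2566  0.0996] mid [ 0.5814 -0.2692  0.0988] ang 92.3 max z 0.1205
8 [345.9 149.2] med [ 0.6022 -0.2646  0.0983] mid [ 0.6019 -0.2641  0.0969] ang 97.7 max z 0.1006
11 [350.9 153.1] med [ 0.5771 -0.2516  0.101 ] mid [ 0.5794 -0.2534  0.0969] ang -8.1 max z 0.1032
```

View pics/f.png

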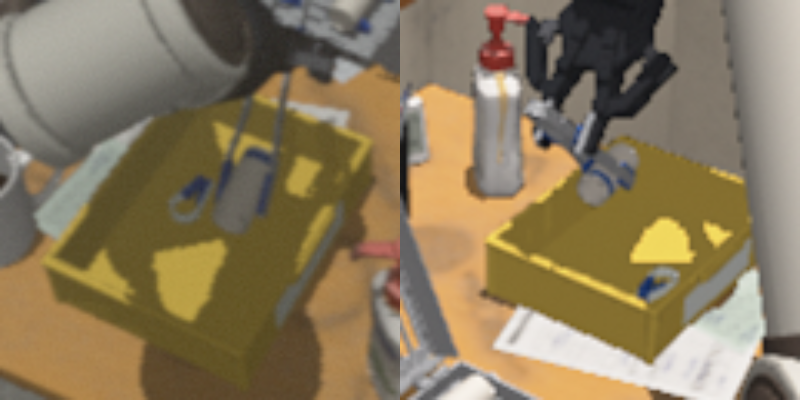

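The mouthpiece is gripped level between the jaw pads at (245,185) in the left crop, and the nose clip is still in the tub. Next I'll carry it to above the front cradle.

jog_arm --series "0 0 3 0 0 0 -0.6;-1 2 6 0 0 0 -0.6;-2.5 5 6 0 0 -1 -0.6;-4 8.5 6 0 0 -2 -0.6;-5.5 12 6 0 0 -3 -0.6;-7 15.5 6 0 0 -4.5 -0.6;-8 19 6 0 0 -6 -0.6;-8.5 22.5 6 0 0 -7.5 -0.6;-8.6 26 5 0 0 -8.2 -0.6;-8.6 28.6 3 0 0 -8.2 -0.6"

```text
t: 11.6
eef_pos: [0.4939, 0.0973, 0.2008]
orientation: [[0.047, 0.998, 0.051], [0.706, -0.069, 0.705], [0.707, 0.002, -0.707]]
wrist_force: [0.3, 0.7, -1.1]
width: 0.347
grasp_force: 35.6
```

jog_arm --series "0 0 -1 0 0 0 -0.6;0 0 -2 0 0 0 -0.6;0 0 -3 0 0 0 -0.6;0 0 -4 0 0 0 -0.6;0 0 -4 0 0 0 -0.6;0 0 -4 0 0 0 -0.6;0 0 -4 0 0 0 -0.6;0 0 -4 0 0 0 -0.6;0 0 -4 0 0 0 -0.6;0 0 -4 0 0 0 -0.6"

```text
t: 12.6
eef_pos: [0.4942, 0.0956, 0.1605]
orientation: [[0.049, 0.998, 0.05], [0.705, -0.07, 0.705], [0.707, 0.001, -0.707]]
wrist_force: [0.4, -0.2, -1.7]
width: 0.344
grasp_force: 35.5
```

```bash
cat > tube.py <<'E'
from h import *
o=bot.get_obs();R=o['orientation'];print(o['t'],o['eef_pos'].round(4),R[:,0].round(3),o['width'])
pj=o['eef_pos']+R@np.array([-.112,0,-.005]);print('jaws',pj.round(4))
for n in('scene','side','wrist'):
    c=grab(n);P,m=(wcloud if n=='wrist' else cloud)(c);hsv=cv2.cvtColor(c['image'],cv2.COLOR_RGB2HSV);M=masks(c)
    k=m&(np.linalg.norm(P-pj,axis=-1)<.042)&(P[...,2]>pj[2]-.018)&(P[...,2]<pj[2]+.016)&(hsv[...,1]<80)&(hsv[...,2]>100)
    Q=P[k]
    print(n,k.sum(),'tube ext',Q.min(0).round(4) if len(Q) else '',Q.max(0).round(4) if len(Q) else '')
    if len(Q)>30:
        T=Q[Q[:,2]>np.percentile(Q[:,2],50)];print(' slope dz/dy',np.polyfit(T[:,1],T[:,2],1)[0].round(3));comps(k,P)
    comps(m&(M['blue']>0)&(P[...,2]>.008)&(P[...,2]<.024)&(P[...,0]>.44)&(P[...,0]<.53)&(abs(P[...,1])<.08),P)
E
python3 tube.py
python3 - <<'E'
from h import *
s=pickle.load(open('scene.pkl','rb'));d=pickle.load(open('side.pkl','rb'))
cv2.imwrite('pics/g.png',np.hstack([cv2.resize(s['image'][110:240,260:390,::-1],(400,400)),cv2.resize(d['image'][140:280,250:390,::-1],(400,400))]))
E
```

```text
12.6 [0.4942 0.0956 0.1605] [0.049 0.705 0.707] 0.34449094981108075
jaws [0.4885 0.0131 0.0849]
scene 139 tube ext [ 0.4678 -0.0188  0.0671] [0.5087 0.044  0.1004]
 slope dz/dy 0.024
134 [313.5 175.9] med [0.4883 0.0021 0.0917] mid [0.4838 0.0126 0.0837] ang 91.7 max z 0.097
side 204 tube ext [ 0.469  -0.0165  0.067 ] [0.5061 0.0505 0.1008]
 slope dz/dy 0.035
128 [329.4 215.5] med [0.48   0.0038 0.0905] mid [0.4869 0.0112 0.0865] ang 101.5 max z 0.0981
71 [317.8 224.1] med [0.4951 0.0413 0.0782] mid [0.4902 0.0393 0.0815] ang -14.8 max z 0.0936
48 [330.5 234.5] med [ 0.4879 -0.0069  0.013 ] mid [ 0.4862 -0.0071  0.0151] ang -5.7 max z 0.0188
52 [319.4 244.5] med [0.4892 0.0407 0.0122] mid [0.4876 0.0401 0.0145] ang -4.3 max z 0.02
wrist 0 tube ext
```

View pics/g.png

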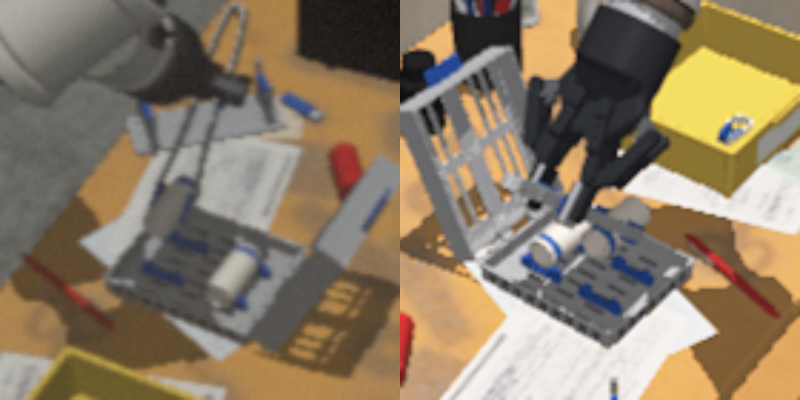

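The mouthpiece hangs over the front cradle, aligned to about 1–2 mm in both views (left crop (172,205), cradle supports at (187,245) and (162,270)). Lowering it now.

jog_arm --series "0 0 -1 0 0 0 -0.6;0 0 -2 0 0 0 -0.6;0 0 -3 0 0 0 -0.6;0 0 -3.8 0 0 0 -0.6;0 0 -4.3 0 0 0 -0.6;0 0 -4.6 0 0 0 -0.6;0 0 -4.8 0 0 0 -0.6;0 0 -5 0 0 0 -0.6;0 0 -5.1 0 0 0 -0.6;0 0 -5.1 0 0 0 -0.6"

```text
t: 13.75
eef_pos: [0.4941, 0.0957, 0.1094]
orientation: [[0.049, 0.998, 0.049], [0.705, -0.07, 0.706], [0.707, 0.0, -0.707]]
wrist_force: [-0.3, -0.4, -1.4]
width: 0.343
grasp_force: 35.6
```

```bash
python3 tube.py;python3 -c "
from h import *
o=bot.get_obs();print(o['wrist_force'],o['moment'])"
```

```text
13.75 [0.4941 0.0957 0.1094] [0.049 0.705 0.707] 0.3434006490539408
jaws [0.4884 0.0132 0.0337]
scene 95 tube ext [ 0.4485 -0.018   0.0166] [0.5006 0.0374 0.046 ]
 slope dz/dy 0.006
89 [315.  189.7] med [ 4.91e-01 -3.00e-04  4.17e-02] mid [0.4875 0.0097 0.0313] ang 89.6 max z 0.0447
side 193 tube ext [ 0.4506 -0.0171  0.0157] [0.5073 0.0486 0.0495]
 slope dz/dy 0.048
101 [329.8 229. ] med [ 0.483  -0.0007  0.0399] mid [0.4853 0.0012 0.035 ] ang 66.3 max z 0.0439
59 [318.2 239.4] med [0.4941 0.0405 0.027 ] mid [0.4908 0.0381 0.0301] ang -17.1 max z 0.043
27 [326.4 237.5] med [0.4725 0.0322 0.0395] mid [0.4729 0.0332 0.0355] ang 88.4 max z 0.0491
20 [323.8 246.8] med [0.4739 0.0426 0.0128] mid [0.4743 0.041  0.0154] ang 0.1 max z 0.0198
wrist 0 tube ext  
[-0.24820985 -0.41560734 -1.14613884] [-0.43114221  0.05752322  0.06883258]
```

jog_arm --series "0 0 -0.1 0 0 0 -0.6;0 0 -0.1 0 0 0 -0.6;0 0 -0.2 0 0 0 -0.6;0 0 -0.2 0 0 0 -0.6;0 0 -0.3 0 0 0 -0.6;0 0 -0.3 0 0 0 -0.6;0 0 -0.3 0 0 0 -0.5;0 0 -0.3 0 0 0 -0.4;0 0 -0.3 0 0 0 -0.35;0 0 -0.3 0 0 0 -0.33"

```text
t: 14.9
eef_pos: [0.4942, 0.0958, 0.1065]
orientation: [[0.049, 0.998, 0.049], [0.705, -0.069, 0.706], [0.708, 0.0, -0.707]]
wrist_force: [0.7, 3.2, 2.9]
width: 0.347
grasp_force: 35.4
```

jog_arm --series "0 0 0 0 0 0 -0.31;0 0 0 0 0 0 -0.29;0 0 0 0 0 0 -0.27;0 0 0 0 0 0 -0.25;0 0 0 0 0 0 -0.22;0 0 0 0 0 0 -0.19;0 0 0 0 0 0 -0.16;0 0 0 0 0 0 -0.14;0 0 0 0 0 0 -0.14;0 0 0 0 0 0 -0.14"

```text
t: 15.9
eef_pos: [0.4941, 0.0957, 0.1063]
orientation: [[0.049, 0.998, 0.049], [0.705, -0.07, 0.706], [0.707, 0.0, -0.707]]
wrist_force: [0.3, 0.0, -1.2]
width: 0.427
grasp_force: 3.7
```

```bash
python3 tube.py;python3 - <<'E'
from h import *
s=pickle.load(open('scene.pkl','rb'));d=pickle.load(open('side.pkl','rb'))
cv2.imwrite('pics/g2.png',np.hstack([cv2.resize(s['image'][110:240,260:390,::-1],(400,400)),cv2.resize(d['image'][170:280,280:390,::-1],(400,400))]))
E
```

```text
15.9 [0.4941 0.0957 0.1063] [0.049 0.705 0.707] 0.4274498826239296
jaws [0.4883 0.0132 0.0306]
scene 124 tube ext [ 0.4473 -0.021   0.013 ] [0.5025 0.0403 0.0464]
 slope dz/dy -0.006
116 [315.1 190.2] med [ 0.4914 -0.      0.039 ] mid [0.4883 0.0096 0.0292] ang 84.5 max z 0.0434
side 215 tube ext [ 0.4474 -0.0175  0.0128] [0.5061 0.0476 0.0465]
 slope dz/dy 0.055
137 [329.5 231.3] med [0.4793 0.0033 0.0378] mid [0.4802 0.0111 0.0327] ang 107.8 max z 0.0441
63 [318.4 240.1] med [0.4951 0.0408 0.0223] mid [0.4904 0.0367 0.028 ] ang -21.5 max z 0.0421
wrist 0 tube ext
```

View pics/g2.png

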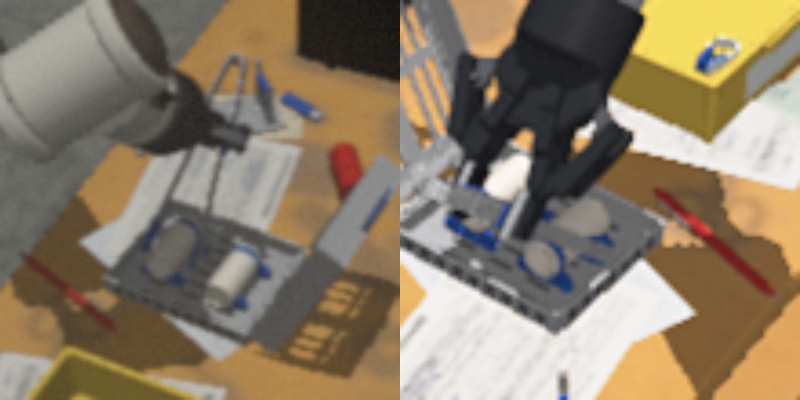

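Both crops show the mouthpiece lying in the front cradle, blue band at the back end, with the jaws open around it. I'll withdraw upward, level the tongs and go back to the rest.

jog_arm --series "0 0 0.5 0 0 0 -0.14;0 0 1.2 0 0 0 -0.14;0 0 2.2 0 0 0 -0.14;0 0 3.5 0 0 0 -0.14;0 0 5 0 0 0 -0.14;0 0 7 0 0 0 -0.14;0 0 9.5 0 0 0 -0.14;0 0 12 0 0 0 -0.14;0 0 14 0 0 0 -0.14;0 0 14 0 0 0 -0.14"

```text
t: 17.05
eef_pos: [0.4956, 0.0951, 0.2501]
orientation: [[0.044, 0.998, 0.054], [0.707, -0.069, 0.704], [0.706, 0.007, -0.708]]
wrist_force: [-0.0, 0.0, -1.5]
width: 0.432
grasp_force: 3.7
```

jog_arm --series "-0.3 1 0 -7 0.5 0 -0.14;-0.6 2 0 -14 1 0 -0.14;-1 3 0 -21 1.5 0 -0.14;-1.5 4 0 -28 2 0 -0.14;-2 5 0 -35 2.5 0 -0.14;-2.5 6 0 -40 2.8 0 -0.14;-3 7 0 -44.9 3.1 0 -0.14;-3 8 0 -44.9 3.1 0 -0.14;-3 8 0 -44.9 3.1 0 -0.14;-3 8 0 -44.9 3.1 0 -0.14"

```text
t: 18.05
eef_pos: [0.464, 0.1751, 0.2457]
orientation: [[0.07, 0.998, -0.0], [0.998, -0.07, 0.001], [0.001, -0.001, -1.0]]
wrist_force: [1.3, -0.3, -1.3]
width: 0.429
grasp_force: 3.7
```

jog_arm --series "0 1 0 0 0 -6 -0.14;0 2 0 0 0 -12 -0.14;-0.5 3 -1 0 0 -18 -0.14;-1 4 -3 0 0 -24 -0.14;-1.5 5 -5 0 0 -30 -0.14;-2 5.5 -7 0 0 -36 -0.14;-2.3 5.7 -9 0 0 -42 -0.14;-2.3 5.7 -11 0 0 -46.7 -0.14;-2.3 5.7 -12.6 0 0 -46.7 -0.14;-2.3 5.7 -12.6 0 0 -46.7 -0.14"

```text
t: 19.05
eef_pos: [0.4395, 0.2309, 0.1177]
orientation: [[0.775, 0.632, -0.005], [0.632, -0.775, -0.001], [-0.005, -0.002, -1.0]]
wrist_force: [-0.6, -0.4, -1.0]
width: 0.431
grasp_force: 3.7
```

Run:
```python
from h import *
o=bot.get_obs();R=o['orientation'];print(o['t'],o['eef_pos'].round(4),R.round(3).tolist(),round(o['width'],3))
for n in('wrist','side','scene'):
    c=grab(n);P,m=(wcloud if n=='wrist' else cloud)(c);M=masks(c);print(n)
    comps(m&(M['blue']>0)&(P[...,0]>.28)&(P[...,0]<.5)&(P[...,1]>.1)&(P[...,1]<.3)&(P[...,2]>.02)&(P[...,2]<.16),P,8)
    if n!='wrist':
        k=m&(P[...,2]>.03)&(P[...,2]<.05)&(abs(P[...,1]-.01)<.07)&(P[...,0]>.455)&(P[...,0]<.585)
        print('tubes');comps(k,P,20)
```

```text
19.05 [0.4395 0.2309 0.1177] [[0.775, 0.632, -0.005], [0.632, -0.775, -0.001], [-0.005, -0.002, -1.0]] 0.431
wrist
427 [325.3 143.6] med [0.4764 0.2619 0.0446] mid [0.4761 0.2616 0.0445] ang 129.1 max z 0.0456
473 [286.8 276.8] med [0.4287 0.2445 0.1293] mid [0.3966 0.2279 0.0915] ang 30.6 max z 0.1304
473 [364.1 276.5] med [0.4503 0.2184 0.1292] mid [0.4276 0.1908 0.0916] ang 47.5 max z 0.1303
454 [325.5 308.5] med [0.3765 0.1805 0.0447] mid [0.3943 0.194  0.0817] ang 130.2 max z 0.0458
side
72 [338.6 254.5] med [0.368  0.1407 0.1244] mid [0.3687 0.1412 0.1234] ang 41.3 max z 0.1309
22 [341.5 269.5] med [0.3362 0.1805 0.1309] mid [0.3352 0.181  0.1298] ang 43.7 max z 0.1327
12 [294.  271.5] med [0.4177 0.2365 0.1235] mid [0.4111 0.2471 0.139 ] ang 123.8 max z 0.1567
49 [325.4 287.6] med [0.3802 0.1766 0.0433] mid [0.38   0.1746 0.0439] ang 128.9 max z 0.0465
22 [267.9 291.6] med [0.4819 0.2544 0.0423] mid [0.4793 0.2561 0.0357] ang 125.4 max z 0.0462
tubes
139 [308.8 219.9] med [ 0.5492 -0.0016  0.0379] mid [0.5526 0.0033 0.037 ] ang 93.1 max z 0.0419
190 [326.  232.6] med [0.4843 0.016  0.0379] mid [0.4878 0.0137 0.0377] ang 84.3 max z 0.0421
scene
23 [294.7 120. ] med [0.3367 0.1785 0.1249] mid [0.3371 0.1776 0.1246] ang 28.1 max z 0.1291
10 [307.1 144.7] med [0.38   0.1733 0.0446] mid [0.3787 0.1711 0.0448] ang 122.8 max z 0.0464
tubes
152 [316.7 187.7] med [0.4925 0.011  0.0393] mid [0.4887 0.0116 0.0386] ang 85.7 max z 0.0434
161 [336.  196.9] med [ 0.5594 -0.0006  0.0398] mid [5.559e-01 2.000e-04 3.790e-02] ang 84.7 max z 0.0436
```

Both tubes sit at the same height in their cradles, and the tongs are level above the rest. Lowering and releasing them.

jog_arm --series "0 0 -1.5 0 0 0 -0.14;0 0 -3 0 0 0 -0.14;0 0 -4.3 0 0 0 -0.14;0 0 -5.4 0 0 0 -0.14;0 0 -6.2 0 0 0 -0.14;0 0 -6.8 0 0 0 -0.14;0 0 -7.2 0 0 0 -0.14;0 0 -7.4 0 0 0 -0.14;0 0 -7.4 0 0 0 -0.14;0 0 -7.4 0 0 0 -0.14"

```text
t: 20.2
eef_pos: [0.4414, 0.2328, 0.0466]
orientation: [[0.774, 0.634, 0.001], [0.634, -0.774, -0.0], [0.001, 0.001, -1.0]]
wrist_force: [-0.3, -0.1, -1.7]
width: 0.43
grasp_force: 3.7
```

jog_arm --series "0 0 0 0 0 0 -0.1;0 0 0 0 0 0 -0.06;0 0 0 0 0 0 0;0 0 0 0 0 0 0.2;0 0 0 0 0 0 0.4;0 0 0 0 0 0 0.6;0 0 0 0 0 0 0.6;0 0 0 0 0 0 0.6;0 0 0 0 0 0 0.6;0 0 0 0 0 0 0.6"

```text
t: 21.2
eef_pos: [0.4411, 0.2327, 0.0463]
orientation: [[0.774, 0.634, 0.001], [0.634, -0.774, -0.0], [0.0, 0.001, -1.0]]
wrist_force: [0.0, -0.8, -0.1]
width: 0.795
grasp_force: 0.0
```

jog_arm --series "0 0 1 0 0 0 0.6;0 0 2.5 0 0 0 0.6;0 0 5 0 0 0 0.6;0 0 8 0 0 0 0.6;0 0 11 0 0 0 0.6;0 0 14 0 0 0 0.6;0 0 17 0 0 0 0.6;0 0 17 0 0 0 0.6;0 0 17 0 0 0 0.6;0 0 17 0 0 0 0.6"

```text
t: 22.2
eef_pos: [0.4403, 0.2325, 0.2153]
orientation: [[0.774, 0.634, -0.001], [0.634, -0.774, -0.001], [-0.002, -0.0, -1.0]]
wrist_force: [-0.2, -0.6, 0.0]
width: 0.8
grasp_force: 0.0
```

Run:
```python
from h import *
o=bot.get_obs();R=o['orientation'];print(o['t'],o['eef_pos'].round(4),R[:,0].round(3).tolist(),round(o['width'],3))
for n in('wrist','scene','side'):
    c=grab(n);P,m=(wcloud if n=='wrist' else cloud)(c);M=masks(c);print(n)
    comps(m&(M['blue']>0)&(P[...,0]>.28)&(P[...,0]<.5)&(P[...,1]>.1)&(P[...,1]<.3)&(P[...,2]>.02)&(P[...,2]<.16),P,8)
    # lid
    print('lid tab');comps(m&(M['blue']>0)&(P[...,0]>.62)&(P[...,0]<.72)&(abs(P[...,1])<.05)&(P[...,2]>.1),P,8)
    k=m&(P[...,0]>.56)&(P[...,0]<.73)&(abs(P[...,1])<.075)&(P[...,2]>.03)&(P[...,2]<.2);Q=P[k]
    if len(Q):
        T=Q[Q[:,2]>np.percentile(Q[:,2],97)];print('lid top',T.mean(0).round(4),T.min(0).round(3),T.max(0).round(3))
        for z in(.05,.08,.11,.14):
            S=Q[abs(Q[:,2]-z)<.006]
            if len(S)>5:print(z,'x range',np.percentile(S[:,0],[3,50,97]).round(3))
```

```text
22.2 [0.4403 0.2325 0.2153] [0.774, 0.634, -0.002] 0.8
wrist
161 [326.1 134.4] med [0.4765 0.2618 0.0446] mid [0.476  0.2615 0.0353] ang 129.1 max z 0.0458
18 [343.  134.2] med [0.487  0.2495 0.0442] mid [0.487  0.2493 0.036 ] ang 44.0 max z 0.0453
16 [308.9 134.2] med [0.4663 0.2749 0.0449] mid [0.4659 0.275  0.0492] ang 28.7 max z 0.0482
70 [306.4 184.5] med [0.4289 0.2469 0.0584] mid [0.4286 0.2468 0.0587] ang 38.4 max z 0.0596
71 [345.5 183. ] med [0.4543 0.2197 0.0586] mid [0.4521 0.2183 0.0575] ang 40.5 max z 0.0598
19 [297.  256.3] med [0.3564 0.2044 0.0448] mid [0.3559 0.2038 0.0424] ang 36.3 max z 0.0455
307 [326.2 256.1] med [0.3766 0.1795 0.0447] mid [0.3753 0.1795 0.0428] ang 130.2 max z 0.0457
18 [355.  255.5] med [0.3967 0.1559 0.0444] mid [0.3963 0.1557 0.0435] ang 40.8 max z 0.0453
104 [298.6 284.8] med [0.3362 0.1852 0.0594] mid [0.3353 0.1843 0.0542] ang 36.3 max z 0.0606
85 [353.6 284.7] med [0.3739 0.1397 0.0594] mid [0.3727 0.138  0.0554] ang 42.3 max z 0.0605
lid tab
lid top [0.6721 0.0608 0.1605] [0.663 0.043 0.156] [0.688 0.069 0.166]
0.05 x range [0.61  0.638
[... 401 characters left out ...]
e [0.647 0.664 0.679]
side
64 [337.3 276.2] med [0.3708 0.1389 0.0535] mid [0.3712 0.1401 0.0519] ang 40.1 max z 0.0592
40 [325.4 286.9] med [0.3815 0.1743 0.0441] mid [0.3787 0.1749 0.0441] ang 129.0 max z 0.047
11 [267.9 291.6] med [0.48   0.2565 0.0426] mid [0.4815 0.2528 0.0354] ang 122.5 max z 0.046
68 [289.3 296. ] med [0.426  0.247  0.0533] mid [0.4275 0.2464 0.0514] ang 38.7 max z 0.0583
21 [339.3 294.3] med [0.3357 0.1879 0.0578] mid [0.3339 0.1848 0.0578] ang 40.0 max z 0.06
lid tab
lid top [0.6736 0.0487 0.1631] [0.664 0.018 0.161] [0.692 0.068 0.166]
0.05 x range [0.609 0.628 0.649]
0.08 x range [0.63  0.655 0.664]
0.11 x range [0.642 0.662 0.674]
0.14 x range [0.657 0.674 0.686]
```

The tongs are back within 1 mm and the lid is open at about 112°. Next the closed fingers go behind the lid.

jog_arm --series "0 0 3 0 0 0 -1;1 -1 6 0 0 -4 -1;4.5 -3.5 8.4 0 0 -8 -1;8 -6.5 8.4 0 0 -12 -1;11.5 -9.5 8.4 0 0 -16 -1;15 -12.5 8.4 0 0 -21 -1;18.5 -15.5 8.4 0 0 -26 -1;22 -18.5 8.4 0 0 -31 -1;25.5 -21.5 8.4 0 0 -36 -1;28.4 -23.3 8.4 0 0 -39.3 -1"

```text
t: 23.35
eef_pos: [0.7262, -0.0031, 0.2985]
orientation: [[1.0, -0.005, -0.002], [-0.005, -1.0, -0.001], [-0.002, 0.001, -1.0]]
wrist_force: [-0.1, 0.3, -0.5]
width: 0.002
grasp_force: 0.0
```

jog_arm --series "0 0 -1 0 0 0 -1;0 0 -4 0 0 0 -1;0 0 -7 0 0 0 -1;0 0 -10 0 0 0 -1;0 0 -12.5 0 0 0 -1;0 0 -14 0 0 0 -1;-1 0 -14 0 0 0 -1;-2 0 -14 0 0 0 -1;-3 0 -14 0 0 0 -1;-4 0 -14 0 0 0 -1"

```text
t: 24.35
eef_pos: [0.6857, 0.0001, 0.1615]
orientation: [[1.0, 0.001, 0.004], [0.001, -1.0, -0.001], [0.004, 0.001, -1.0]]
wrist_force: [2.3, 0.8, 1.8]
width: -0.003
grasp_force: 1.2
```

```bash
cat > lid.py <<'E'
from h import *
o=bot.get_obs();print(o['t'],o['eef_pos'].round(4),o['wrist_force'].round(1),o['joint_positions'].round(0))
for n in('side','scene'):
    c=grab(n);P,m=cloud(c);M=masks(c);print(n)
    comps(m&(M['blue']>0)&(P[...,0]>.4)&(P[...,0]<.72)&(abs(P[...,1])<.06)&(P[...,2]>.03),P,6)
    k=m&(P[...,0]>.42)&(P[...,0]<.73)&(P[...,1]>-.07)&(P[...,1]<-.03)&(P[...,2]>.03)&(P[...,2]<.2);Q=P[k]
    if len(Q)>20:
        T=Q[Q[:,2]>np.percentile(Q[:,2],95)];print('top of lid side y<-.03',T.mean(0).round(3))
E
python3 lid.py
```

```text
24.35 [6.857e-01 1.000e-04 1.615e-01] [2.3 0.8 1.8] [-10.  29.  76.  -0.  74.  80.]
side
77 [268.3 163.7] med [0.6705 0.0035 0.1718] mid [0.6722 0.0033 0.1709] ang 84.8 max z 0.1775
11 [303.2 225.1] med [0.548  0.0237 0.0379] mid [0.5534 0.0233 0.0369] ang -6.8 max z 0.042
10 [321.4 236.7] med [0.4847 0.0365 0.0391] mid [0.4853 0.0361 0.0379] ang -14.6 max z 0.0411
top of lid side y<-.03 [ 0.652 -0.045  0.169]
scene
top of lid side y<-.03 [ 0.652 -0.044  0.176]
```

The lid is moving as planned, with the tab now at x≈0.67. I'll continue along the arc.

jog_arm --series "-1 0 0.5 0 0 0 -1;-2.2 0 1 0 0 0 -1;-3.4 0 1.5 0 0 0 -1;-4.6 0 2 0 0 0 -1;-6.2 0 2.3 0 0 0 -1;-7.8 0 2.5 0 0 0 -1;-9.4 0 2.3 0 0 0 -1;-11 0 1.9 0 0 0 -1;-12.6 0 1.4 0 0 0 -1;-12.6 0 1.4 0 0 0 -1"

```text
t: 25.45
eef_pos: [0.5575, 0.0002, 0.1736]
orientation: [[1.0, 0.001, -0.002], [0.001, -1.0, -0.0], [-0.002, 0.0, -1.0]]
wrist_force: [-0.3, 0.3, -1.0]
width: 0.002
grasp_force: 0.0
```

```bash
python3 lid.py
```

```text
25.45 [5.575e-01 2.000e-04 1.736e-01] [-0.3  0.3 -1. ] [-12.  10.  98.  -0.  71.  78.]
side
22 [310.7 182.9] med [0.5294 0.0172 0.1764] mid [0.5303 0.0136 0.1749] ang 83.7 max z 0.1777
11 [303.2 225.1] med [0.5481 0.0242 0.0376] mid [0.5533 0.023  0.0359] ang -9.5 max z 0.0407
8 [321.6 236.8] med [0.4847 0.0355 0.0386] mid [0.4848 0.0347 0.0359] ang -12.7 max z 0.0398
top of lid side y<-.03 [ 0.534 -0.043  0.167]
scene
6 [326.7 159.2] med [ 0.5326 -0.0025  0.1717] mid [ 0.5323 -0.001   0.1719] ang 81.6 max z 0.1751
top of lid side y<-.03 [ 0.535 -0.043  0.166]
```

jog_arm --series "-1.2 0 -0.5 0 0 0 -1;-2.4 0 -1 0 0 0 -1;-3.5 0 -1.5 0 0 0 -1;-4.5 0 -2.2 0 0 0 -1;-5.5 0 -3 0 0 0 -1;-6.5 0 -4 0 0 0 -1;-7.3 0 -5 0 0 0 -1;-8 0 -6 0 0 0 -1;-8.7 0 -7.2 0 0 0 -1;-8.7 0 -7.2 0 0 0 -1"

```text
t: 26.55
eef_pos: [0.4699, 0.0001, 0.1001]
orientation: [[1.0, 0.0, -0.004], [0.0, -1.0, 0.0], [-0.004, -0.0, -1.0]]
wrist_force: [-0.5, -0.2, -0.4]
width: 0.001
grasp_force: 0.0
```

```bash
python3 lid.py
```

```text
26.55 [4.699e-01 1.000e-04 1.001e-01] [-0.5 -0.2 -0.4] [-15.   3. 115.  -0.  61.  75.]
side
62 [338.2 224.7] med [0.4475 0.0163 0.0831] mid [0.4482 0.0137 0.0774] ang 87.9 max z 0.0859
top of lid side y<-.03 [ 0.459 -0.051  0.175]
scene
top of lid side y<-.03 [ 0.472 -0.041  0.194]
```

jog_arm --series "-0.5 0 -0.7 0 0 0 -1;-0.9 0 -1.4 0 0 0 -1;-1.2 0 -2.1 0 0 0 -1;-1.2 0 -2.6 0 0 0 -1;-1.2 0 -3 0 0 0 -1;-1.2 0 -3.3 0 0 0 -1;-1.2 0 -3.5 0 0 0 -1;-1.2 0 -3.7 0 0 0 -1;-1.2 0 -3.7 0 0 0 -1;-1.2 0 -3.7 0 0 0 -1"

```text
t: 27.65
eef_pos: [0.4603, -0.0003, 0.066]
orientation: [[1.0, 0.001, 0.0], [0.001, -1.0, -0.001], [0.0, 0.001, -1.0]]
wrist_force: [-3.0, -0.6, 5.7]
width: -0.005
grasp_force: 3.2
```

```bash
python3 lid.py
```

```text
27.65 [ 4.603e-01 -3.000e-04  6.600e-02] [-3.  -0.6  5.7] [-15.   5. 118.  -0.  57.  75.]
side
73 [341.2 237.2] med [0.4383 0.0163 0.0467] mid [0.4378 0.0123 0.0416] ang 89.2 max z 0.0492
6 [322.  237.5] med [0.4824 0.0366 0.0358] mid [0.482  0.0396 0.042 ] ang 103.9 max z 0.0475
top of lid side y<-.03 [ 0.449 -0.048  0.141]
scene
top of lid side y<-.03 [ 0.463 -0.035  0.196]
```

jog_arm --series "0 0 -0.1 0 0 0 -1;0 0 -0.2 0 0 0 -1;0 0 -0.2 0 0 0 -1;0 0 -0.3 0 0 0 -1;0 0 -0.3 0 0 0 -1;0 0 -0.3 0 0 0 -1;0 0 -0.4 0 0 0 -1;0 0 -0.4 0 0 0 -1;0 0 -0.4 0 0 0 -1;0 0 -0.4 0 0 0 -1"

```text
t: 28.75
eef_pos: [0.4604, -0.0004, 0.0654]
orientation: [[1.0, 0.002, -0.002], [0.002, -1.0, -0.001], [-0.002, 0.001, -1.0]]
wrist_force: [-19.8, 3.3, 40.8]
width: 0.002
grasp_force: 20.6
```

That's a hard stop, so the lid is shut. Retreating and checking everything.

jog_arm --series "0 0 0.5 0 0 0 -1;0 0 1.5 0 0 0 -1;0 0 3.5 0 0 0 -1;-0.5 -2 6 0 0 0 -1;-1.5 -5 9 0 0 0 -1;-3 -9 12 0 0 0 -1;-5 -13 15 0 0 0 -1;-7 -17 17 0 0 0 -1;-8 -20 18 0 0 0 -1;-8 -20 18 0 0 0 -1"

```text
t: 29.75
eef_pos: [0.3798, -0.2046, 0.244]
orientation: [[1.0, -0.005, 0.004], [-0.005, -1.0, -0.006], [0.004, 0.006, -1.0]]
wrist_force: [0.9, 0.6, -1.3]
width: 0.004
grasp_force: 0.0
```

```bash
python3 lid.py
python3 - <<'E'
from h import *
for n in('side','scene'):
    c=pickle.load(open(n+'.pkl','rb'));P,m=cloud(c);M=masks(c);print(n)
    print('tongs');comps(m&(M['blue']>0)&(P[...,0]>.28)&(P[...,0]<.5)&(P[...,1]>.1)&(P[...,1]<.3)&(P[...,2]>.02)&(P[...,2]<.16),P,8)
    print('clip');comps(m&(M['blue']>0)&(P[...,0]>.47)&(P[...,0]<.64)&(P[...,1]<-.17)&(P[...,1]>-.37)&(P[...,2]<.04),P,4)
    k=m&(P[...,0]>.45)&(P[...,0]<.59)&(abs(P[...,1]-.01)<.06)&(P[...,2]>.035)&(P[...,2]<.1);Q=P[k]
    A=np.c_[Q[:,:2],np.ones(len(Q))];T=Q[:,2]>np.percentile(Q[:,2],40)
    print('lid plane',np.linalg.lstsq(A[T],Q[T,2],rcond=None)[0].round(4),np.percentile(Q[:,2],[50,90,99]).round(4))
    k=m&(P[...,0]>.68)&(P[...,0]<.8)&(P[...,1]<-.29)&(P[...,1]>-.4)&(P[...,2]>.01);print('bottle top',P[k].max(0).round(3))
    for nm,bx in(('front',(.455,.52)),('back',(.525,.585))):pass
E
```

```text
29.75 [ 0.3798 -0.2046  0.244 ] [ 0.9  0.6 -1.3] [-44. -14. 114.  -0.  80.  46.]
side
77 [341.1 237.3] med [0.4374 0.0189 0.0468] mid [0.4383 0.0112 0.0414] ang 88.9 max z 0.0497
7 [321.9 237.1] med [0.4826 0.0373 0.0388] mid [0.4804 0.0404 0.0431] ang -31.5 max z 0.049
top of lid side y<-.03 [ 0.52  -0.042  0.055]
scene
21 [300.7 179.4] med [0.4379 0.0143 0.0477] mid [0.4373 0.0144 0.0487] ang 84.6 max z 0.0511
top of lid side y<-.03 [ 0.529 -0.046  0.055]
side
tongs
65 [337.3 276.2] med [0.3717 0.1387 0.0531] mid [0.3718 0.1379 0.052 ] ang 44.3 max z 0.0587
38 [325.4 286.9] med [0.3793 0.1762 0.0435] mid [0.3785 0.1737 0.0443] ang 128.6 max z 0.0467
12 [267.9 291.4] med [0.4815 0.2553 0.0433] mid [0.4831 0.2526 0.0344] ang 122.2 max z 0.0456
63 [289.2 296. ] med [0.4262 0.2476 0.0526] mid [0.4273 0.2466 0.052 ] ang 38.6 max z 0.0581
14 [340.5 294. ] med [0.3338 0.1847 0.0584] mid [0.3338 0.1848 0.0583] ang 31.8 max z 0.0599
clip
13 [363.4 185.8] med [ 0.5233 -0.236   0.0135] mid [ 0.5224 -0.2407  0.0133] ang 104.6 max z 0.0175
lid plane [-0.0001 -0.0008  0.0518] [0.0505 0.053  0.055 ]
bottle top [ 0.769 -0.29   0.183]
scene
tongs
18 [295.4 137.4] med [0.3302 0.1819 0.052 ] mid [0.333  0.1834 0.0533] ang 28.9 max z 0.0577
12 [306.  141.5] med [0.3678 0.1855 0.0448] mid [0.3678 0.1845 0.0451] ang 125.7 max z 0.0471
clip
11 [283.5 260.4] med [ 0.5175 -0.2407  0.015 ] mid [ 0.5187 -0.2423  0.0147] ang 50.7 max z 0.0177
lid plane [-0.0012  0.0023  0.0538] [0.052  0.0543 0.0561]
bottle top [ 0.772 -0.307  0.185]
```

```bash
python3 -c "
from station import bot
print(bot.close_job())"
```

```text
the job is handed in; nothing more can be done
None
```

The job is done and handed in at about 30 s: the used mouthpiece is in the front cradle, the tongs are back on their rest within about 1 mm, and the lid is shut and measured level; the nose clip and bottle have not moved, and the back mouthpiece was still seated when last measured before I closed the lid. The lid's hard stop peaked near 41 N vertically at the closed fingertips (wrist about 45 N), slightly over the 40 N figure given for the arm or gripper body.

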